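# Open the dust gate and start the extractor

## Robot

A 6-joint arm with a two-finger parallel gripper is mounted at the origin on the work surface. World frame = base frame: x ahead of the robot, y to its left, z up, the work surface at z = 0. Lengths are in m, angles in rad, forces in N, time in s.
With the tool pointing down it reaches from about 0.375 to 0.975 m from the base axis. Payload 3.8 kg.
Tool frame: the origin (TCP) lies where the fingers leave the gripper's body, on its centre line; the fingertips stand 73 mm ahead of it and the grasp point (between the pads) lies 54 mm ahead of it (nose_length is the distance from the TCP to the fingertips, in m); z points along the fingers, y is the line along which they close (so a half turn about z gives the same grasp; the last joint's range is limited). The gripper opens to 85 mm and grips with 20 to 120 N. Pads are 22 mm wide; open, the fingers measure 114 mm over their backs; the gripper's body (76 mm by 85 mm) begins 54 mm behind the grasp point. The pads swing forward as they close: fully open they stand 13 mm farther back than shut.
Start: joints at [1.227, 0.264, 1.604, -0, 1.274, -0.037], TCP at [0.204, 0.643, 0.304] pointing down, gripper open.
Joint ranges: [-2.63, 2.63], [-0.94, 2.18], [0.31, 2.57], [-1.31, 4.45], [0, 2.66], [-2.55, 2.55]. Speed limits (rad/s): [2.57, 2.57, 3.14, 3.14, 3.14, 3.14].

## Interface

Orientations are given as a rotation vector (axis times angle).
In Python, from workcell import read_state, read_camera, calibration, finish_job, look_for, cut_out, tip_of, nose_length gives the robot as it stands.
- The arm moves only by the tool step_arm, never from a script. Its argument "targets" is a list of rows, each a list of 3 entries, a list of its own where there are three numbers: the turn, a rotation vector about the tool's x, y, z in rad, then the shift along the tool's x, y, z in mm, then the finger opening in mm, from 0 to 85.4. In form: [[[ax, ay, az], [x, y, z], grip], ...]. A call has 1 to 5 rows; each row shifts and turns the commanded pose from where the row before left it, along the tool's axes as they then stand; what a row does not reach is not made up. A row lasts 1/12 s, in which the tool goes at most 41.7 mm and 7.16 degrees, less where a joint would pass 70% of its speed; a pose out of reach is approached as far as the arm can. A call with a gripper value outside its range is refused whole. The fingers move at their own pace and stop on an object; "grip_force" is the grip in N (left out, the last holds). Time passes only in rows, so rows that do not move let the fingers close. It gives the time, the measured TCP pose, the force, the opening and the grip force at its end, in the units of the state.
- read_state(): the state, without advancing time (a new reading comes with each control period).
- read_camera(name): name is "side" or "top" or "wrist"; returns the picture (420x560x3 uint8, red, green, blue); there is no depth.
- calibration(name): a dict with "camera_matrix" (3x3 intrinsics, pixels), "R" (3x3) and "t" (3): a world point X has camera coordinates R X + t. Camera axes: x right, y down, z forward; pixel columns grow to the right and rows downward; lengths in m; the calibration is good to about 2 mm. A picture is of the moment at which its call begins: read the wrist's pose just before it. calibration takes no time and is no camera call; for the wrist camera it gives the pose at the moment of the call.
- finish_job(): hands the job in; it is judged then, once.
Trained networks look in the newest picture that a camera, given by its name, has taken for a name from the list of things; names that differ only in an ending like _2 or _b are one class to them, and where a whole thing is asked for, a point or a joint stands for the part that bears it (a point fixed in the world has none). Each returns a list of dicts, best first, with "score" (0 to 1); they miss things now and then, are a little off and sometimes report something else, mostly with a low value. They report only what shows in the picture. A call takes as long as a camera call. They do not tell look-alikes from the thing itself.
- look_for(camera, query): "extent" ([left, top, right, bottom] in pixels, round what is visible of it).
- cut_out(camera, query): "region" (420x560 bool, what is visible of it) and "extent" ([left, top, right, bottom] in pixels, round what is visible of it).
- tip_of(camera, query): "at" ([row, column] in pixels: a listed point, or the origin of a listed thing).
The state is a dict: "time": time; "q": joint angles; "joint_vel": joint speeds; "joint_torque": joint torques, N m; "tool_pos": TCP position; "tcp_rot": TCP orientation; "wrist_force": force on the tool from outside, world axes, zero at the start; "torque": the same for the moment, N m; "width": opening from 0.0 (shut) to 1.0 (fully open); "grip_force": force on a finger pad.
Only numpy, scipy, OpenCV 4.12 (cv2) and the standard library are available. Lean on these libraries where they do the work, as an engineer would, in place of code of your own. Each camera call takes 0.05 s, during which the arm holds its last target. There are 200 camera calls.

## Task

Push the blue dust-gate handle with your fingertips, past the half-open click, all the way to its fully open stop, without pinching it. Once it is fully open, press the green start button of the dust extractor fully down and let it go. Leave the yellow gate, the red stop button and everything lying on the bench where they are; pick nothing up.

Things in the scene. Friction and masses are not known exactly. Their poses are not given: they have to be found in the camera images.
- blue_gate: fixed dust gate with the blue handle: aluminium housing 36 mm thick (x), 210 long (y), 110 tall. Origin under its middle. Lower than it: a hood to 72 mm on -x, a pipe elbow to 128 mm on +x. The handle opens towards this body's +y: closed 35 mm on the -y side of the middle (red marks), half open at the middle (yellow), fully open 35 mm on the +y side (green)
- blue_lever (a joint): slide of the blue handle, m: 0 closed, 0.035 half open, 0.070 fully open against the end stop. A click spring holds it, with about 6 mm of free play, in each of the three places: pushing over the ridges near 0.0175 and 0.0525 takes about 7 N, elsewhere about 1.5 N. It stays where it is left and does not snap home by itself
- blue_handle (a point): centre of the blue paddle handle standing on the gate: 60 mm wide (along the gate's x), 16 mm thick (along the slide), 46 mm tall; its lower edge is 12 mm above the housing, its top 168 mm above the bench; this point is 145 mm above the bench. It moves with the handle
- yellow_gate: fixed dust gate with the yellow handle: aluminium housing 36 mm thick (x), 210 long (y), 110 tall. Origin under its middle. Lower than it: a hood to 72 mm on -x, a pipe elbow to 128 mm on +x. The handle opens towards this body's +y: closed 35 mm on the -y side of the middle (red marks), half open at the middle (yellow), fully open 35 mm on the +y side (green)
- yellow_lever (a joint): slide of the yellow handle, m: 0 closed, 0.035 half open, 0.070 fully open against the end stop. A click spring holds it, with about 6 mm of free play, in each of the three places: pushing over the ridges near 0.0175 and 0.0525 takes about 7 N, elsewhere about 1.5 N. It stays where it is left and does not snap home by itself
- yellow_handle (a point): centre of the yellow paddle handle standing on the gate: 60 mm wide (along the gate's x), 16 mm thick (along the slide), 46 mm tall; its lower edge is 12 mm above the housing, its top 168 mm above the bench; this point is 145 mm above the bench. It moves with the handle
- switch_box: fixed grey switch box of the dust extractor, 75 x 130 x 95 mm (x, y, z), origin under its centre; a green start button on top 32 mm to its +y (button top about 117 mm above the bench), a red stop button 32 mm to its -y
- start_button_top (a point): middle of the top of the round green start button, 34 mm across; moves down with the button
- start_button (a joint): travel of the green button, m: 0 up, 0.006 fully down; springs back; fully down takes 5 N
- stop_button_top (a point): middle of the top of the round red stop button, 34 mm across
- stop_button (a joint): travel of the red button, same as the green one
- blank: block of light olive wood, 85 x 55 x 30 mm; loose, origin at its underside
- offcut: L-shaped dark wood offcut, 90 x 65 x 22 mm; loose, origin at its underside
- fish: carved wooden fish on a small stand, 90 mm long, 75 mm tall; loose, origin at its underside
- glue: yellow glue bottle with red cap, 56 mm across, 120 mm tall; loose, origin at its underside
- mug: blue ceramic mug, 76 mm across, 85 mm tall; loose, origin at its underside
- sanding_block: cork sanding block, 110 x 60 x 35 mm; loose, origin at its underside
- disc: wooden disc, 70 mm across, 15 mm thick; loose, origin at its underside
Mind the look-alikes: they are no part of the job. What is shaped like the switch_box but orange or purple is not meant.

How it is judged:
By the outcome, as a careful person would: the job done as asked, in the order asked, and still so for the second after the job is handed in, with the robot touching nothing.
It also fails if it takes over 42 s, if anything falls off the work surface, if the arm or the gripper's body presses on something with over 40 N, if the wrist force passes 120 N, or if a joint passes its speed limit or range.

## Working session

There is one attempt and no reset: what is moved stays moved. The work goes in short steps, Python scripts to look and compute and a tool call to move; the robot and the scene stay as the last step left them, time stands still between calls to the robot, and variables do not carry over. Pictures are saved under pics/ and viewed, at most 10 in all, crops included, and the job is handed in when it is done.

Besides the shell and the picture viewer there is one more tool, called after "Call:" as name([rows], argument=value, ...), one row to a line, values as JSON. step_arm: Moves the arm, as the interface text tells. Its arguments: {"type":"object","properties":{"targets":{"type":"array","items":{"type":"array"}},"grip_force":{"type":"number"}},"required":["targets"]}

```bash
mkdir -p pics; cat > h.py <<'E'
import numpy as np, cv2
from workcell import *
from scipy.spatial.transform import Rotation as Rn
def ray(cam,rc,z):
    c=calibration(cam);K=np.array(c["camera_matrix"]);R=np.array(c["R"]);t=np.array(c["t"])
    d=R.T@np.linalg.inv(K)@np.array([rc[1],rc[0],1.]);o=-R.T@t
    return o+d*(z-o[2])/d[2]
def proj(cam,X):
    c=calibration(cam);p=np.array(c["camera_matrix"])@(np.array(c["R"])@np.array(X)+np.array(c["t"]));return p[:2]/p[2]
E
python3 - <<'E'
from h import *
ims=[read_camera(n) for n in("top","side")]
for n,i in zip(("top","side"),ims): cv2.imwrite(f"pics/{n}1.png",i[:,:,::-1])
for cam in("top","side"):
  for q,z in(("blue_handle",.145),("yellow_handle",.145),("blue_gate",0),("yellow_gate",0),("start_button_top",.117),("stop_button_top",.117),("switch_box",0)):
    for d in tip_of(cam,q)[:3]: print(cam,q,round(d["score"],2),np.round(d["at"]),ray(cam,d["at"],z).round(3))
s=read_state();print(s["time"],s["tool_pos"],s["tcp_rot"],Rn.from_rotvec(s["tcp_rot"]).as_matrix().round(3))
E
```

```text
top blue_handle 0.7 [156. 224.] [0.59  0.159 0.145]
top blue_handle 0.58 [222. 187.] [0.39  0.263 0.145]
top yellow_handle 0.73 [160. 358.] [ 0.584 -0.242  0.145]
top blue_gate 0.83 [164. 215.] [0.591 0.205 0.   ]
top yellow_gate 0.64 [170. 336.] [ 0.58  -0.193  0.   ]
top start_button_top 0.6 [253. 302.] [ 0.305 -0.08   0.117]
top start_button_top 0.55 [192. 278.] [ 0.486 -0.004  0.117]
top start_button_top 0.42 [278. 177.] [0.225 0.291 0.117]
top stop_button_top 0.69 [278. 202.] [0.223 0.217 0.117]
top stop_button_top 0.66 [246. 324.] [ 0.327 -0.147  0.117]
top stop_button_top 0.65 [197. 301.] [ 0.474 -0.075  0.117]
top switch_box 0.88 [198. 289.] [ 0.484 -0.04   0.   ]
top switch_box 0.76 [278. 198.] [0.22  0.246 0.   ]
top switch_box 0.74 [249. 308.] [ 0.32  -0.106  0.   ]
side blue_handle 0.85 [172. 276.] [0.576 0.152 0.145]
side blue_handle 0.29 [226. 324.] [ 0.456 -0.167  0.145]
side yellow_handle 0.59 [218. 380.] [ 0.592 -0.234  0.145]
side blue_gate 0.78 [207. 271.] [0.591 0.198 0.   ]
side yellow_gate 0.97 [261. 364.] [ 0.58  -0.204  0.   ]
side start_button_top 0.69 [242. 258.] [ 0.316 -0.078  0.117]
side start_button_top 0.49 [208. 292.] [ 0.494 -0.01   0.117]
side start_button_top 0.49 [227. 321.] [ 0.484 -0.131  0.117]
side stop_button_top 0.68 [219. 304.] [ 0.479 -0.074  0.117]
side stop_button_top 0.68 [263. 364.] [ 0.442 -0.314  0.117]
side stop_button_top 0.58 [214. 163.] [0.215 0.204 0.117]
side switch_box 0.91 [246. 295.] [ 0.492 -0.022  0.   ]
side switch_box 0.77 [285. 271.] [ 0.327 -0.112  0.   ]
side switch_box 0.76 [246. 166.] [0.222 0.227 0.   ]
0.8 [0.20387552 0.6434864  0.30392418] [4.79978149e-01 3.10469515e+00 8.74580812e-05] [[-0.953  0.302  0.   ]
 [ 0.302  0.953  0.   ]
 [-0.     0.    -1.   ]]
```

View pics/top1.png

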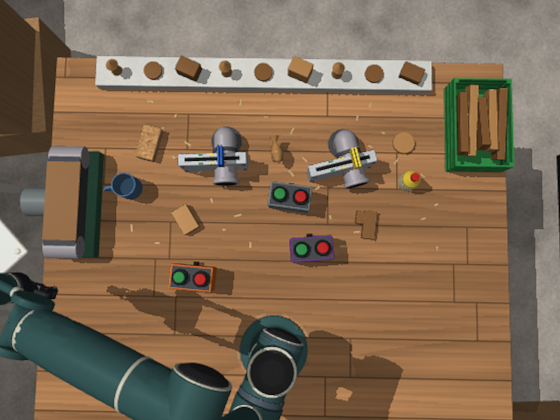

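View pics/side1.png

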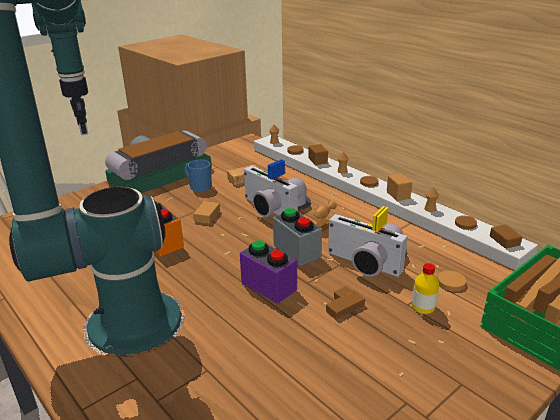

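The top view shows the blue gate at about (213,160) with its handle right of its middle at (221,156). The real grey switch box is at (290,197), with green on the left at (278,192) and red on the right at (301,197). The orange and purple boxes are look-alikes. Next I zoom in to check the marks and the yaw.

```bash
python3 - <<'E'
from h import *
im=cv2.imread("pics/top1.png");im2=cv2.imread("pics/side1.png")
a=cv2.resize(im[120:220,165:325],(800,500),interpolation=cv2.INTER_CUBIC)
cv2.imwrite("pics/crop.png",a)
rgb=im[:,:,::-1].astype(int)
h=cv2.cvtColor(im,cv2.COLOR_BGR2HSV)
def blob(m,z,r):
    ys,xs=np.nonzero(m[r[1]:r[3],r[0]:r[2]]);ys=ys+r[1];xs=xs+r[0]
    p=np.array([ray("top",(y,x),z) for y,x in zip(ys,xs)])[:,:2]
    w,v=np.linalg.eigh(np.cov(p.T));print(len(p),p.mean(0).round(4),p.min(0).round(3),p.max(0).round(3),np.degrees(np.arctan2(v[1,1],v[0,1])).round(1))
hu,s,v=h[...,0],h[...,1],h[...,2]
blob((hu>100)&(hu<130)&(s>120),.168,(205,135,240,180))
blob((hu>45)&(hu<85)&(s>120),.117,(265,180,290,205))
blob((hu<8)&(s>170)&(v>120),.117,(290,185,315,208))
read_camera("top")
for q in("blue_gate","yellow_gate","switch_box"):
  d=cut_out("top",q)[0];print(q,d["extent"]);cnt=np.argwhere(d["region"])[:,::-1].astype(np.float32);print(cv2.minAreaRect(cnt))
E
```

```text
126 [0.5843 0.1674] [0.555 0.156] [0.618 0.178] -173.6
110 [ 0.4839 -0.0097] [ 0.469 -0.027] [0.5   0.007] 94.6
95 [ 0.4765 -0.072 ] [ 0.461 -0.087] [ 0.492 -0.057] 142.6
blue_gate [174.5, 127.0, 244.0, 187.3]
((216.77151489257812, 162.6204833984375), (56.08772659301758, 68.03443908691406), 57.61932373046875)
yellow_gate [307.3, 130.9, 376.7, 186.5]
((343.41485595703125, 165.16539001464844), (56.79612350463867, 62.87296676635742), 35.362464904785156)
switch_box [287.9, 231.7, 331.8, 264.8]
((310.4035339355469, 247.14974975585938), (26.575149536132812, 42.534488677978516), 85.91438293457031)
```

View pics/crop.png

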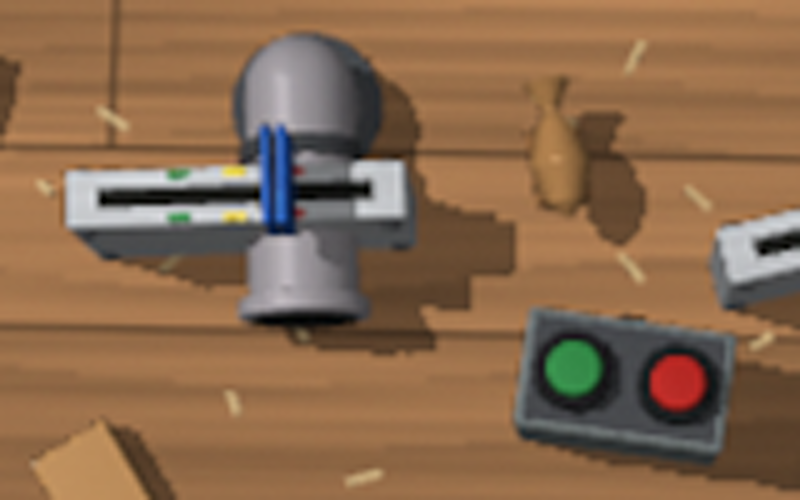

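Confirmed: the green marks are on the left (+y) and the red marks are under the handle, so it is closed and opens towards world +y with a yaw of about 2°. Now the numbers for the approach.

```bash
python3 - <<'E'
from h import *
def c(x,y,z): return ray("top",(120+y/5-.4,165+x/5-.4),z)[:2].round(4)
for n,p in dict(green=[(178,175),(180,217)],yel=[(233,171),(236,216)],red=[(300,170),(300,213)]).items(): print(n,[c(*q,.11) for q in p])
print("corners",c(66,172,.11),c(405,160,.11),c(410,215,.11),c(68,227,.11))
print("box",[c(*q,.095) for q in[(533,310),(735,335),(720,448),(517,425)]])
print("handle top left/right edges",c(265,125,.168),c(285,125,.168),c(270,230,.168),c(290,230,.168))
print("btn",c(574,367,.117),c(678,382,.117))
try: print(nose_length())
except Exception: print(nose_length)
s=read_state();R=Rn.from_rotvec(s["tcp_rot"]).as_matrix()
g=np.array([.588,.105,.30]);print(s["time"],((g-s["tool_pos"])@R*1000).round(1))
E
```

```text
green [array([0.6   , 0.2361]), array([0.5738, 0.234 ])]
yel [array([0.603 , 0.2023]), array([0.575 , 0.1996])]
red [array([0.6044, 0.1611]), array([0.5776, 0.1603])]
corners [0.6007 0.3052] [0.6117 0.0966] [0.5775 0.0927] [0.5664 0.3026]
box [array([0.5222, 0.0164]), array([ 0.5088, -0.1083]), array([ 0.4388, -0.0999]), array([0.4507, 0.0248])]
handle top left/right edges [0.6191 0.1759] [0.6193 0.164 ] [0.5561 0.171 ] [0.5563 0.1592]
btn [ 0.4844 -0.0096] [ 0.4763 -0.0728]
0.0726
1.0 [-528.8 -397.3    3.9]
```

Call:
step_arm([
  [[0,0,0],[-10,-10,-20],0],
  [[0,0,0],[-29,-22,-16],0],
  [[0,0,0],[-30,-22,0],0],
  [[0,0,0],[-30,-22,0],0],
  [[0,0,0],[-30,-22,0],0],
], grip_force=60)

```text
time: 1.42
tool_pos: [0.2978, 0.5101, 0.3406]
tcp_rot: [0.478, 3.104, 0.002]
wrist_force: [0.8, -0.3, 1.1]
width: 0.305
grip_force: 0.0
```

Call:
step_arm([
  [[0,0,0],[-30,-22,0],0],
  [[0,0,0],[-30,-22,0],0],
  [[0,0,0],[-30,-22,0],0],
  [[0,0,0],[-30,-22,0],0],
  [[0,0,0],[-30,-22,0],0],
])

```text
time: 1.83
tool_pos: [0.4077, 0.3593, 0.3402]
tcp_rot: [0.48, 3.104, 0.001]
wrist_force: [-0.1, 0.3, -0.4]
width: 0.001
grip_force: 0.0
```

Call:
step_arm([
  [[0,0,0],[-30,-22,0],0],
  [[0,0,0],[-30,-22,0],0],
  [[0,0,0],[-30,-22,0],0],
  [[0,0,0],[-30,-22,0],0],
  [[0,0,0],[-30,-22,0],0],
])

```text
time: 2.25
tool_pos: [0.5176, 0.2091, 0.3402]
tcp_rot: [0.48, 3.104, 0.001]
wrist_force: [0.8, 0.3, 0.1]
width: 0.003
grip_force: 0.0
```

Call:
step_arm([
  [[0,0,0],[-30,-22,0],0],
  [[0,0,0],[-30,-25,0],0],
  [[0,0,-0.12],[-30,-25,0],0],
  [[0,0,-0.12],[0,0,0],0],
  [[0,0,-0.12],[0,0,0],0],
])

```text
time: 2.67
tool_pos: [0.582, 0.1124, 0.3397]
tcp_rot: [0.086, -3.14, 0.0]
wrist_force: [-0.5, 0.2, 0.1]
width: 0.004
grip_force: 0.0
```

```bash
python3 - <<'E'
from h import *
s=read_state();R=Rn.from_rotvec(s["tcp_rot"]).as_matrix()
i=read_camera("side");j=read_camera("wrist")
cv2.imwrite("pics/s2.png",np.vstack([i[130:330,100:450],j[:400:2,::2][:, :280] if 0 else cv2.resize(j,(350,262))])[:,:,::-1])
print(s["time"],s["tool_pos"],R.round(3),s["width"],s["wrist_force"])
g=np.array([.591,.115,.205]);print(((g-s["tool_pos"])@R*1000).round(1))
for d in tip_of("wrist","blue_handle")[:2]: print(d["score"],d["at"],ray("wrist",d["at"],.145))
for d in tip_of("wrist","start_button_top")[:3]: print(d["score"],d["at"],ray("wrist",d["at"],.117))
E
```

```text
2.6667 [0.58200988 0.11242997 0.33974709] [[-0.998 -0.055 -0.   ]
 [-0.055  0.998 -0.   ]
 [ 0.    -0.    -1.   ]] 0.003984668945421369 [-0.46457757  0.17330191  0.14193782]
[ -9.1   2.1 134.7]
0.64 [223.5, 343.9] [0.59216269 0.17141504 0.145     ]
0.76 [83.0, 141.4] [ 0.48245219 -0.01033487  0.117     ]
```

View pics/s2.png

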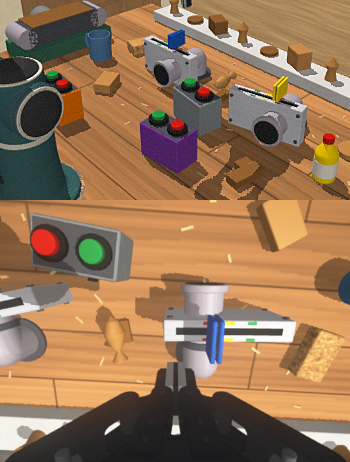

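Call:
step_arm([
  [[0,0,0],[-5,-3,35],0],
  [[0,0,0],[-4,0,38],0],
  [[0,0,0],[0,0,35],0],
  [[0,0,0],[0,0,25],0],
  [[0,0,0],[0,0,0],0],
])

```text
time: 3.28
tool_pos: [0.5855, 0.1125, 0.2]
tcp_rot: [0.081, -3.128, 0.002]
wrist_force: [-0.6, -0.5, -0.7]
width: -0.0
grip_force: 0.0
```

Call:
step_arm([
  [[0,0,0],[0,10,0],0],
  [[0,0,0],[0,10,0],0],
  [[0,0,0],[0,8,0],0],
  [[0,0,0],[0,6,0],0],
  [[0,0,0],[0,6,0],0],
])

```text
time: 3.7
tool_pos: [0.5895, 0.152, 0.21]
tcp_rot: [-0.087, 3.135, -0.006]
wrist_force: [2.0, -13.2, 5.3]
width: -0.002
grip_force: 6.3
```

Call:
step_arm([
  [[0,0,0],[0,6,0],0],
  [[0,0,0],[0,6,0],0],
  [[0,0,0],[0,6,0],0],
  [[0,0,0],[0,5,0],0],
  [[0,0,0],[0,5,0],0],
])

```text
time: 4.12
tool_pos: [0.587, 0.181, 0.2081]
tcp_rot: [-0.084, 3.138, 0.0]
wrist_force: [2.2, -1.0, 0.8]
width: 0.0
grip_force: 1.1
```

Call:
step_arm([
  [[0,0,0],[0,5,0],0],
  [[0,0,0],[0,5,0],0],
  [[0,0,0],[0,5,0],0],
  [[0,0,0],[0,5,0],0],
  [[0,0,0],[0,3,0],0],
])

```text
time: 4.53
tool_pos: [0.5854, 0.2037, 0.2073]
tcp_rot: [-0.084, 3.14, -0.0]
wrist_force: [2.0, -2.4, 1.6]
width: -0.001
grip_force: 1.0
```

Call:
step_arm([
  [[0,0,0],[0,3,0],0],
  [[0,0,0],[0,3,0],0],
  [[0,0,0],[0,2,0],0],
])

```text
time: 4.78
tool_pos: [0.5844, 0.2118, 0.2066]
tcp_rot: [0.084, -3.14, -0.0]
wrist_force: [0.7, -2.2, 1.0]
width: -0.001
grip_force: 0.9
```

Call:
step_arm([
  [[0,0,0],[0,1.5,0],0],
  [[0,0,0],[0,1.5,0],0],
  [[0,0,0],[0,0,0],0],
])

```text
time: 5.03
tool_pos: [0.5845, 0.2125, 0.2066]
tcp_rot: [0.085, -3.14, 0.007]
wrist_force: [1.3, -10.7, 3.2]
width: -0.001
grip_force: 4.6
```

Call:
step_arm([
  [[0,0,0],[0,1.5,0],0],
  [[0,0,0],[0,0,0],0],
])

```text
time: 5.2
tool_pos: [0.5845, 0.2127, 0.2066]
tcp_rot: [0.085, -3.139, 0.01]
wrist_force: [0.9, -13.1, 3.8]
width: 0.002
grip_force: 6.7
```

The force rises to 13 N without any travel, so this is the end stop. I back off, rise and check it.

Call:
step_arm([
  [[0,0,0],[0,-8,0],0],
  [[0,0,0],[0,-15,0],0],
  [[0,0,0],[0,-20,-20],0],
  [[0,0,0],[0,-15,-35],0],
  [[0,0,0],[0,0,-30],0],
])

```text
time: 5.62
tool_pos: [0.5866, 0.1551, 0.2913]
tcp_rot: [0.081, -3.137, 0.002]
wrist_force: [2.1, -0.3, 0.9]
width: 0.006
grip_force: 0.0
```

```bash
python3 - <<'E'
from h import *
s=read_state();R=Rn.from_rotvec(s["tcp_rot"]).as_matrix()
i=read_camera("wrist");j=read_camera("side")
cv2.imwrite("pics/w3.png",np.vstack([i[100:300],cv2.resize(j[140:260,200:368],(560,400))])[:,:,::-1])
print(s["time"],s["tool_pos"],R.round(3),s["wrist_force"])
for c,q,z in(("wrist","blue_handle",.145),("wrist","start_button_top",.117),("side","blue_handle",.145)):
  for d in tip_of(c,q)[:2]: print(c,q,d["score"],d["at"],ray(c,d["at"],z))
g=np.array([.4835,-.010,.24]);print(((g-s["tool_pos"])@R*1000).round(1))
E
```

```text
5.6167 [0.58656671 0.15510116 0.29125318] [[-0.999 -0.051 -0.004]
 [-0.051  0.999 -0.001]
 [ 0.004 -0.001 -1.   ]] [ 2.05414403 -0.25296541  0.85593428]
wrist blue_handle 0.61 [232.4, 389.9] [0.59203775 0.23995765 0.145     ]
wrist start_button_top 0.89 [68.8, 54.1] [ 0.48779901 -0.00977253  0.117     ]
wrist start_button_top 0.2 [78.2, 102.0] [0.49222036 0.02363709 0.117     ]
side blue_handle 0.73 [161.6, 256.3] [0.57860136 0.25022633 0.145     ]
side blue_handle 0.38 [217.4, 377.5] [ 0.58847542 -0.22844518  0.145     ]
[ 111.2 -159.5   51.9]
```

View pics/w3.png

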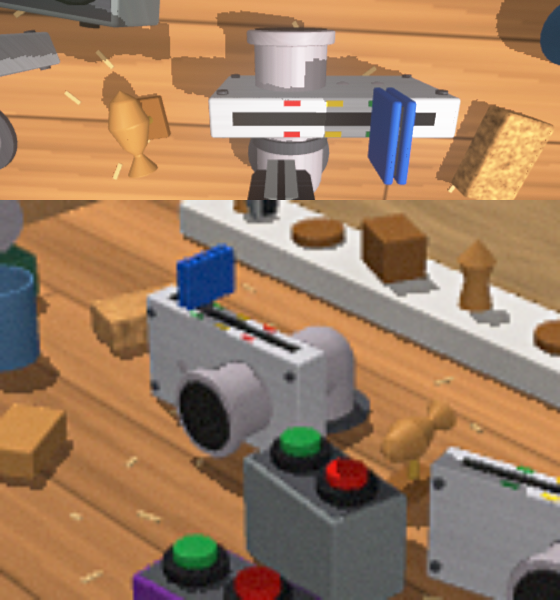

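The handle is fully open: it moved 0.069 m and now stands over the green marks. Next I go above the green button, at about (0.484, -0.010).

Call:
step_arm([
  [[0,0,0],[15,-28,0],0],
  [[0,0,0],[22,-32,0],0],
  [[0,0,0],[24,-32,0],0],
  [[0,0,0],[24,-32,10],0],
  [[0,0,0],[26,-35,20],0],
])

```text
time: 6.28
tool_pos: [0.4872, -0.0029, 0.264]
tcp_rot: [-0.086, 3.14, 0.0]
wrist_force: [0.9, -0.9, 0.0]
width: 0.0
grip_force: 0.0
```

Call:
step_arm([
  [[0,0,0],[0,0,25],0],
  [[0,0,0],[0,0,20],0],
  [[0,0,0],[0,0,0],0],
])

```text
time: 6.53
tool_pos: [0.4835, -0.0023, 0.2132]
tcp_rot: [0.081, -3.129, -0.002]
wrist_force: [-0.7, 1.0, -0.3]
width: 0.001
grip_force: 0.0
```

```bash
python3 - <<'E'
from h import *
s=read_state();R=Rn.from_rotvec(s["tcp_rot"]).as_matrix();tip=s["tool_pos"]+R[:,2]*.0726
print(s["time"],s["tool_pos"],tip,s["wrist_force"])
i=read_camera("wrist");cv2.imwrite("pics/w4.png",i[:,:,::-1])
g=np.array([.484,-.010,.117]);print(((g-tip)@R*1000).round(1))
for d in tip_of("wrist","start_button_top")[:2]: print(d["score"],d["at"],ray("wrist",d["at"],.117))
E
```

```text
6.5333 [ 0.48350782 -0.00228293  0.21316775] [ 0.48265351 -0.0022086   0.14057281] [-0.72868831  0.95133975 -0.30169766]
[-1.2 -7.9 23.5]
0.76 [261.7, 263.6] [ 0.49288713 -0.0118824   0.117     ]
```

View pics/w4.png

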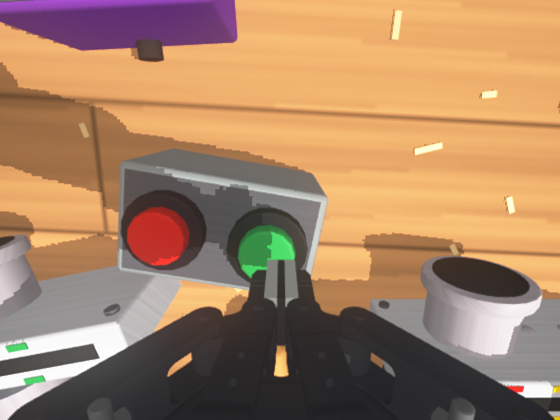

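The fingertips (280,265) hover just above the green button at (267,247), about 8 mm to its +y side. I correct by -8 mm in y and press.

Call:
step_arm([
  [[0,0,0],[-1,-8,10],0],
  [[0,0,0],[0,0,7],0],
  [[0,0,0],[0,0,4],0],
  [[0,0,0],[0,0,3],0],
  [[0,0,0],[0,0,0],0],
])

```text
time: 7.05
tool_pos: [0.4895, -0.0098, 0.1949]
tcp_rot: [0.084, -3.139, -0.0]
wrist_force: [-0.2, 0.2, -0.3]
width: 0.001
grip_force: 0.0
```

Call:
step_arm([
  [[0,0,0],[2,0,3],0],
  [[0,0,0],[0,0,3],0],
  [[0,0,0],[0,0,2],0],
  [[0,0,0],[0,0,0],0],
])

```text
time: 7.38
tool_pos: [0.4879, -0.01, 0.1876]
tcp_rot: [-0.084, 3.14, 0.0]
wrist_force: [-0.5, 0.1, 2.2]
width: 0.002
grip_force: 1.2
```

Call:
step_arm([
  [[0,0,0],[0,0,2],0],
  [[0,0,0],[0,0,2],0],
  [[0,0,0],[0,0,0],0],
])

```text
time: 7.63
tool_pos: [0.488, -0.01, 0.1838]
tcp_rot: [-0.083, 3.14, 0.0]
wrist_force: [-0.6, 0.1, 4.2]
width: -0.002
grip_force: 2.4
```

Call:
step_arm([
  [[0,0,0],[0,0,1.5],0],
  [[0,0,0],[0,0,1.5],0],
  [[0,0,0],[0,0,0],0],
])

```text
time: 7.88
tool_pos: [0.4882, -0.01, 0.1833]
tcp_rot: [-0.084, 3.14, 0.0]
wrist_force: [-8.1, 0.9, 20.2]
width: -0.003
grip_force: 10.1
```

The button is bottomed: 20 N with no further travel, and the tip is at 0.1107, 6 mm down. I release it and rise.

Call:
step_arm([
  [[0,0,0],[0,0,-6],0],
  [[0,0,0],[0,0,-15],0],
  [[0,0,0],[0,0,-30],0],
  [[0,0,0],[0,0,-35],0],
  [[0,0,0],[0,0,-20],0],
])

```text
time: 8.3
tool_pos: [0.4886, -0.0102, 0.2894]
tcp_rot: [-0.083, 3.137, -0.001]
wrist_force: [1.2, -0.3, 0.4]
width: 0.003
grip_force: 0.0
```

Call:
step_arm([
  [[0,0,0],[0,0,0],0],
  [[0,0,0],[0,0,0],0],
  [[0,0,0],[0,0,0],0],
  [[0,0,0],[0,0,0],0],
])

```text
time: 8.63
tool_pos: [0.4867, -0.01, 0.2845]
tcp_rot: [0.083, -3.137, -0.0]
wrist_force: [-0.4, 0.4, 0.2]
width: -0.002
grip_force: 0.0
```

```bash
python3 - <<'E'
from h import *
j=read_camera("top");i=read_camera("side")
cv2.imwrite("pics/f.png",np.vstack([cv2.resize(j[120:220,165:325],(480,300)),cv2.resize(i[140:260,200:392],(480,300))])[:,:,::-1]);s=read_state();print(s["time"],s["tool_pos"],s["wrist_force"])
E
```

```text
8.7333 [ 0.48680668 -0.01004794  0.28456467] [0.11552884 0.62118176 0.53344928]
```

View pics/f.png

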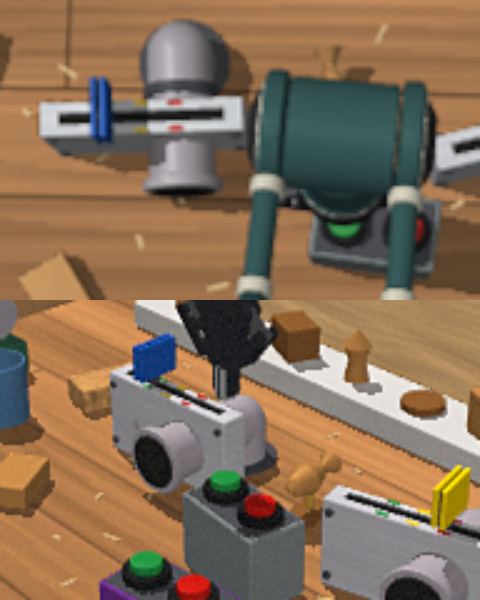

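The handle stands at the green end, the button is back up, the fish and yellow gate are unmoved, and the arm is clear.

```bash
python3 -c "
from workcell import *
print(finish_job())"
```

```text
the job is handed in; nothing more can be done
None
```

I pushed the blue gate with closed fingertips to its fully open stop, then pressed the green start button fully down and released it; I touched nothing else and handed the job in at about 8.7 s.

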